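Unplug the selector valve's port and set its dial five clicks up

ROBOT

A 6-joint arm with a two-finger parallel gripper is mounted at the origin on a cart in front of the work surface, level with it; the furniture and walls round the work are solid. World frame = base frame: x ahead of the robot, y to its left, z up, the work surface at z = 0. Lengths are in m, angles in rad, forces in N, time in s.
With the tool pointing down it reaches from about 0.25 to 0.775 m from the base axis. Payload 4 kg.
Tool frame: the origin (TCP) lies at the very end of the fingers, on their centre line; the grasp point (between the pads) lies 19 mm behind it; z points along the fingers, y is the line along which they close (so a half turn about z gives the same grasp; the last joint's range is limited). The gripper opens to 94 mm and grips with 3 to 60 N. Pads are 16 mm wide; open, the fingers measure 119 mm over their backs; the gripper's body (75 mm by 177 mm) begins 78 mm behind the grasp point.
Start: joints at [1.025, 0.087, 1.371, -0, 1.684, -0.103], TCP at [0.236, 0.497, 0.206] pointing down, gripper open.
Joint ranges: [-3.1, 3.1], [-0.76, 2.03], [0.27, 2.55], [-1.08, 4.22], [0.17, 2.65], [-2.57, 2.57]. Speed limits (rad/s): [2.79, 2.79, 3.14, 3.14, 3.14, 3.14].

INTERFACE

Orientations are given as [roll, pitch, yaw] about the fixed x, y, z axes, in that order (R = Rz(yaw) Ry(pitch) Rx(roll)).
In Python, from bench import robot, snapshot, finder gives the robot as it stands.
- The arm moves only by the tool drive_tool, never from a script. Its argument "deltas" is text: rows parted by semicolons, each of 7 numbers parted by spaces: the shift along the tool's x, y, z each as a share of 100 mm, from -1 to 1, then the turn, a rotation vector about the tool's x, y, z each as a share of 90 degrees, from -1 to 1, then the finger opening in mm, from 0 to 94. In form: tx ty tz rx ry rz gripper; .... A call has 1 to 5 rows; each row is the pose to reach, as a shift and turn from the pose commanded when the call began, along the tool's axes at that moment; what a row does not reach only later rows make up. A row lasts 1/10 s, in which the tool goes at most 50 mm and 8.59 degrees, less where a joint would pass 70% of its speed; a pose out of reach is approached as far as the arm can. A call with a number of a shift or a turn outside -1 to 1 is refused whole. A call with a gripper value outside its range is refused whole. The fingers move at their own pace and stop on an object; the grip force is fixed at half the most. Time passes only in rows, so rows that repeat a pose let the fingers close. It gives the time, the measured TCP pose, the force, the opening and the grip force at its end, in the units of the state.
- robot.get_obs(): the state, without advancing time (a new reading comes with each control period).
- snapshot(name): name is "scene" or "top"; returns a dict with "img" (420x560x3 uint8, red, green, blue), "fx", "fy", "cx", "cy" (pixels), "T" (4x4, takes a point from camera to world coordinates). Camera axes: x right, y up, looking along -z (the intrinsics and any distortion apply to the point x, -y, -z); pixel columns grow to the right and rows downward; lengths in m; the calibration is good to about 2 mm. A picture is of the moment at which its call begins. There is no depth.
- robot.close_job(): hands the job in; it is judged then, once.
Trained networks look in the newest picture that a camera, given by its name, has taken for a name from the list of things; names that differ only in an ending like _2 or _b are one class to them, and where a whole thing is asked for, a point or a joint stands for the part that bears it (a point fixed in the world has none). Each returns a list of dicts, best first, with "confidence" (0 to 1); they miss things now and then, are a little off and sometimes report something else, mostly with a low value. They report only what shows in the picture. A call takes as long as a camera call. They do not tell look-alikes from the thing itself.
- finder.look_for(camera, thing): "xy" ([column, row] in pixels, amid what is visible of it).
- finder.masks_of(camera, thing): "region" (420x560 bool, what is visible of it) and "xy" ([column, row] in pixels, amid what is visible of it).
- finder.landmark_of(camera, thing): "xy" ([column, row] in pixels: a listed point, or the origin of a listed thing).
The state is a dict: "time": time; "joint_positions": joint angles; "qvel": joint speeds; "joint_torque": joint torques, N m; "tool_pos": TCP position; "ee_rot": TCP orientation; "wrist_force": force on the tool from outside, world axes, zero at the start; "wrist_torque": the same for the moment, N m; "width": finger opening in m; "finger_force": force on a finger pad.
Only numpy, scipy, OpenCV 4.12 (cv2) and the standard library are available. Lean on these libraries where they do the work, as an engineer would, in place of code of your own. Each camera call takes 0.05 s, during which the arm holds its last target. There are 200 camera calls.

TASK

Bring the outlet of the selector valve into use: first twist its winged metal plug counter-clockwise (seen from above) until it comes free, lift it out of the port and leave it in the steel tray. Then turn the black selector knob all the way counter-clockwise to its end stop and from there exactly five clicks clockwise, and let go. Leave the tape roll, the white heater block and the sample jar where they are.

Things in the scene. Friction and masses are not known exactly. Their poses are not given: they have to be found in the camera images.
- valve: Fixed grey selector valve, foot plate 100 x 250 mm; origin in the middle of its underside on the table, z up. Body 80 (x) by 240 mm (y), flat top 50 mm high. Knob axis at local (0, -70 mm), plugged port at local (0, +70 mm). Ten white marks round the knob, one per click; the longest, thickest one is the end stop (zero clicks).
- selector (a joint): Knob angle, rad: 0 at the counter-clockwise end stop, growing clockwise seen from above. One click is 0.42 (24 degrees): five clicks read 2.10; the other end stop is at nine clicks, 3.78. It takes about 0.1 N m to pass from click to click; released, it settles by itself in the nearest click. Starts one, two or three clicks from zero.
- selector_grip (a point): Middle of the knob's grip bar, on its vertical axis, 22 mm above the valve's top. Turns with the knob: x points along the bar to the end with the white pointer line. The bar is 46 mm long (x), 12 mm thick (y), stands 10 to 34 mm above the valve's top on a round skirt of 52 mm diameter.
- plug: Loose aluminium plug, 40 to 85 g. Origin on its axis in the underside of its round flange (39 mm diameter, 6 mm thick), z up. On the flange a wing 36 mm long (local x), 12 mm thick (local y), 6 to 27 mm above the origin. Below, a 15 mm stem with a cross bar 28 x 8 mm along local x at its foot, 28 mm below the origin. In place (flange 2 mm off the valve), a sprung seal pushes it up with about 8 N.
- port (a point): Middle of the port in the valve's top face; axes as the valve's. The keyhole slot runs along x. The plug starts locked with its wing 60 degrees clockwise of x. It turns stiffly (under 0.15 N m) 60 degrees counter-clockwise to a stop, wing along x; there (within 8 degrees) it comes up 3 mm and lifts straight out; it is clear 30 mm up.
- tray: Fixed flat steel tray, 90 mm (x) by 120 mm (y), 18 mm high, walls and floor 3 mm thick; origin in the middle of its underside. The plug may stand or lie in it.
- tape_roll: Loose white roll of tape lying flat, 48 mm diameter, 13 mm high; origin in the middle of its underside. Bystander.
- heater_block: Loose white plastic block, 42 x 47 x 13 mm, origin in the middle of its underside. Bystander.
- jar: Loose sample jar with a blue lid, 41 mm diameter, 53 mm high; origin in the middle of its underside. Bystander.
Mind the look-alikes: they are no part of the job. What is shaped like the plug but orange or turquoise is not meant.

How it is judged:
By the outcome, as a careful person would: the job done as asked, in the order asked, and still so for the second after the job is handed in, with the robot touching nothing.
It also fails if it takes over 64 s, if anything falls off the work surface, if the arm or the gripper's body presses on something with over 40 N, if the wrist force passes 120 N, or if a joint passes its speed limit or range.

## Working session

There is one attempt and no reset: what is moved stays moved. The work goes in short steps, Python scripts to look and compute and a tool call to move; the robot and the scene stay as the last step left them, time stands still between calls to the robot, and variables do not carry over. Pictures are saved under pics/ and viewed, at most 10 in all, crops included, and the job is handed in when it is done.

Besides the shell and the picture viewer there is one more tool, called after "Call:" as name(argument=value, ...), one argument or row to a line, values as JSON. drive_tool: Moves the arm, as the interface text tells. Shift numbers are shares of 100 mm and turn numbers shares of 90 degrees, none past 1 either way. Its arguments: {"type":"object","properties":{"deltas":{"type":"string"}},"required":["deltas"]}

```bash
mkdir -p pics; cat > h.py <<'E'
import numpy as np, cv2
from bench import robot, snapshot, finder
def ray(s,uv,z):
    x=(uv[0]-s["cx"])/s["fx"]; y=(uv[1]-s["cy"])/s["fy"]
    T=np.array(s["T"]); d=T[:3,:3]@np.array([x,-y,-1]); o=T[:3,3]
    return o+d*(z-o[2])/d[2]
def proj(s,p):
    T=np.array(s["T"]); c=T[:3,:3].T@(np.array(p)-T[:3,3])
    return np.array([s["cx"]+s["fx"]*c[0]/-c[2], s["cy"]+s["fy"]*c[1]/c[2]])
E
python3 - <<'E'
from h import *
o=robot.get_obs(); print(o["time"],o["tool_pos"],o["ee_rot"])
S={}
for c in("scene","top"):
    s=S[c]=snapshot(c); print(c,[k for k in s],s["fx"],s["cx"],s["cy"],np.round(s["T"],3).tolist())
    cv2.imwrite(f"pics/{c}0.png",s["img"][:,:,::-1])
    for t,z in(("valve",0),("selector_grip",.072),("plug",.052),("port",.05),("tray",0)):
        for r in finder.landmark_of(c,t)[:4]: print(c,t,np.round(r["xy"],1),round(r["confidence"],2),np.round(ray(s,r["xy"],z),3))
E
```

```text
0.0 [0.23537095 0.49648592 0.20429666] [-3.13939596e+00 -2.21375874e-04  2.69877908e+00]
scene ['img', 'fx', 'fy', 'cx', 'cy', 'T'] 381.4374389019398 278.38851435801155 215.7038219847291 [[0.887, 0.331, -0.321, 0.226], [-0.461, 0.66, -0.593, -0.475], [0.015, 0.674, 0.738, 0.703], [0.0, 0.0, 0.0, 1.0]]
scene valve [278.  228.3] 0.84 [ 0.512  0.054 -0.   ]
scene selector_grip [283.8 229.5] 0.94 [ 0.492 -0.009  0.072]
scene selector_grip [270.4 191.8] 0.24 [0.519 0.109 0.072]
scene plug [210.4 213.1] 0.74 [0.372 0.126 0.052]
scene plug [221.1 236.5] 0.73 [0.368 0.05  0.052]
scene plug [273.8 191.5] 0.64 [0.536 0.125 0.052]
scene plug [276.2 225.8] 0.31 [0.491 0.023 0.052]
scene port [269.  192.2] 0.76 [0.526 0.13  0.05 ]
scene tray [229.9 159.9] 0.78 [0.508 0.345 0.   ]
top ['img', 'fx', 'fy', 'cx', 'cy', 'T'] 401.7813219043046 280.8933432799459 210.07449768927444 [[0.018, 0.985, -0.174, 0.359], [-1.0, 0.014, -0.024, 0.023], [-0.022, 0.174, 0.985, 0.96], [0.0, 0.0, 0.0, 1.0]]
top valve [277.5 217.8] 0.95 [0.509 0.055 0.   ]
top selector_grip [302.5 218.1] 0.59 [ 0.498 -0.004  0.072]
top plug [234.5 274.4] 0.76 [0.371 0.147 0.052]
top plug [268.8 270.5] 0.72 [0.381 0.07  0.052]
top plug [244.8 204.3] 0.56 [0.531 0.129 0.052]
top port [242.3 207.8] 0.86 [0.523 0.135 0.05 ]
top tray [166.7 220.5] 0.84 [0.498 0.324 0.   ]
```

View pics/top0.png

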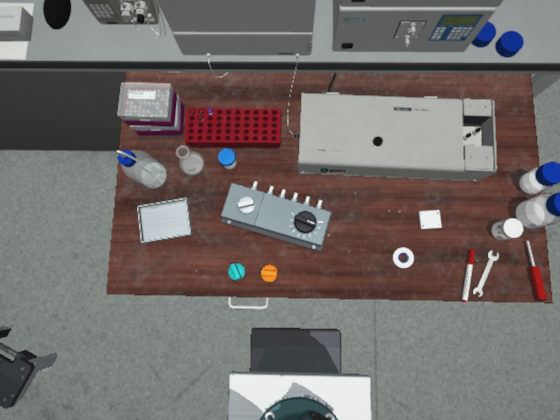

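View pics/scene0.png

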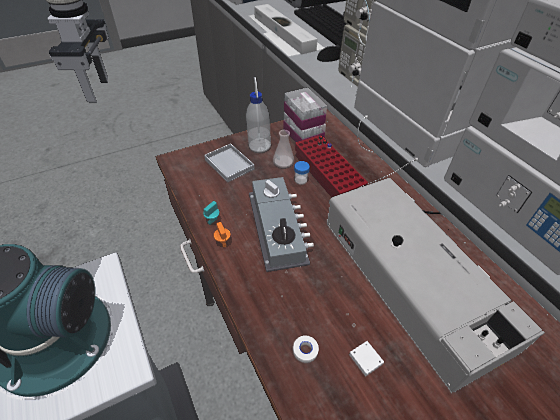

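The top view shows the valve with the metal plug at about (246,204) and the knob at about (305,222). The tray is at (165,220), and the orange and turquoise look-alikes are at (269,273) and (236,271). I'll zoom in to get the angles.

```bash
python3 - <<'E'
from h import *
a=snapshot("top");b=snapshot("scene")
f=lambda s,u,v,w,h,k:cv2.resize(s["img"][v:v+h,u:u+w],None,fx=k,fy=k,interpolation=cv2.INTER_CUBIC)
A=f(a,215,175,125,80,6.4)[:,:,::-1]; B=f(b,240,170,100,110,6.)
cv2.imwrite("pics/c1.png",A); cv2.imwrite("pics/c2.png",cv2.resize(B,(545,600))[:,:,::-1])
from itertools import product
for s,n in((a,"top"),(b,"scene")):
    for t in("valve","tray","tape_roll","heater_block","jar"):
        r=finder.masks_of(n,t)
        if r: 
            m=r[0]["region"].astype(np.uint8); print(n,t,np.round(r[0]["xy"]),m.sum(),np.round(cv2.boxPoints(cv2.minAreaRect(cv2.findNonZero(m)))).tolist(),r[0]["confidence"])
E
```

```text
top valve [281. 218.] 4108 [[219.0, 221.0], [233.0, 175.0], [334.0, 205.0], [320.0, 251.0]] 0.94
top tray [166. 218.] 1967 [[134.0, 206.0], [187.0, 198.0], [193.0, 235.0], [140.0, 244.0]] 0.58
top tape_roll [408. 257.] 356 [[392.0, 247.0], [412.0, 247.0], [412.0, 268.0], [392.0, 268.0]] 0.65
top heater_block [429. 224.] 426 [[417.0, 211.0], [441.0, 211.0], [441.0, 229.0], [417.0, 229.0]] 0.71
top jar [227. 163.] 298 [[218.0, 149.0], [235.0, 149.0], [235.0, 170.0], [218.0, 170.0]] 0.65
scene valve [280. 228.] 3761 [[245.0, 182.0], [295.0, 171.0], [317.0, 263.0], [267.0, 275.0]] 0.95
scene tray [229. 161.] 1118 [[202.0, 157.0], [224.0, 135.0], [255.0, 166.0], [233.0, 188.0]] 0.89
scene tape_roll [305. 354.] 472 [[288.0, 349.0], [306.0, 331.0], [324.0, 349.0], [306.0, 367.0]] 0.78
scene heater_block [368. 359.] 637 [[348.0, 353.0], [366.0, 339.0], [384.0, 362.0], [366.0, 376.0]] 0.6
scene jar [302. 170.] 297 [[295.0, 161.0], [309.0, 161.0], [309.0, 184.0], [295.0, 184.0]] 0.55
```

View pics/c1.png

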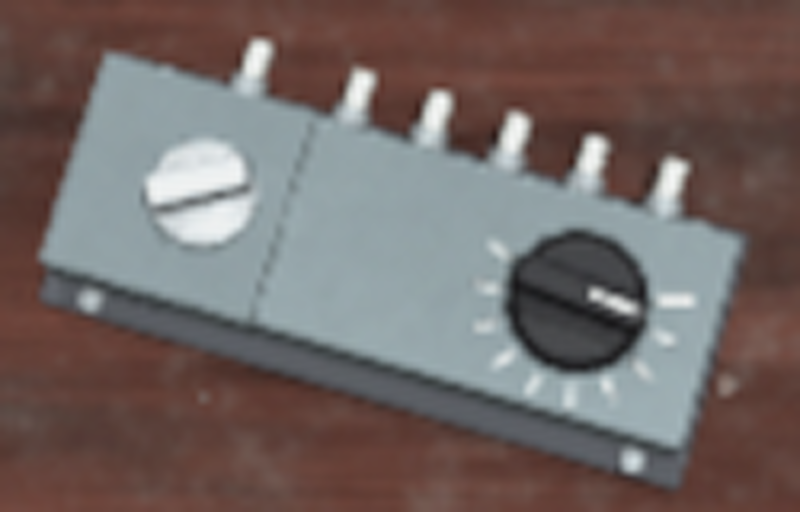

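View pics/c2.png

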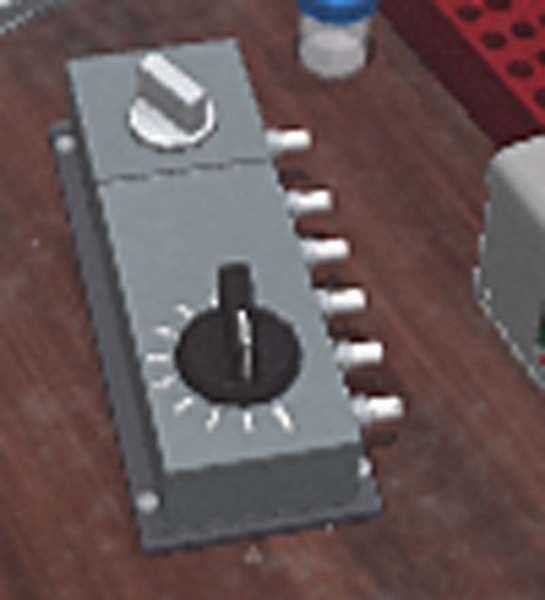

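The crops show the top-face corners at (107,52), (745,238), (680,447) and (40,262) in c1. The knob pointer sits about one click clockwise of the thick mark. The wing is about 10–15° off the image horizontal.

```bash
python3 - <<'E'
from h import *
from scipy.optimize import least_squares
a=snapshot("top");b=snapshot("scene")
A=lambda p:(np.array(p)+.5)/6.4+[215-.5,175-.5]
B=lambda p:(np.array(p)+.5)/5.45+[240-.5,170-.5]
# local top-face corners: image TL,TR,BR,BL -> (+x,+y),(+x,-y),(-x,-y),(-x,+y)
L=np.array([[.04,.12,.05],[.04,-.12,.05],[-.04,-.12,.05],[-.04,.12,.05]])
ta=A([[107,52],[745,238],[680,447],[40,262]]); tb=B([[235,40],[358,443],[168,472],[70,62]])
def W(q,P):
    c,s=np.cos(q[2]),np.sin(q[2]); P=np.atleast_2d(P); return np.c_[q[0]+c*P[:,0]-s*P[:,1],q[1]+s*P[:,0]+c*P[:,1],P[:,2]]
for sel in("a","b","ab"):
    f=lambda q:np.concatenate([(proj(s,p)-t) for k,s,T in(("a",a,ta),("b",b,tb)) if k in sel for p,t in zip(W(q,L),T)])
    r=least_squares(f,[.51,.055,-.25]); print(sel,np.round(r.x,4),np.degrees(r.x[2]),np.abs(r.fun).max(),"port",W(r.x,[0,.07,.05]).round(4),"knob",W(r.x,[0,-.07,.05]).round(4))
q=r.x
k=W(q,[0,-.07,.05])[0]
an=lambda p,c:np.degrees(np.arctan2(*(p-c)[1::-1]))
z=ray(a,A([677,300]),.05); zb=ray(b,B([285,418]),.05)
print("zero mark world angle",an(z,k),an(zb,k))
g=[.084,.084]; 
for s,F,p1,p2 in((a,A,[592,292],[636,308]),(b,B,[242,312],[246,378])):
    p1,p2=[ray(s,F(p),.084 if s is a else .072) for p in(p1,p2)]; print("ptr",an(p2,p1),p1.round(3),p2.round(3))
for c in("scene","top"):
    s=a if c=="top" else b
    r=finder.masks_of(c,"tray")[0]; m=r["region"].astype(np.uint8); print(c,"tray",ray(s,r["xy"],.009), [ray(s,p,.01).round(3).tolist() for p in cv2.boxPoints(cv2.minAreaRect(cv2.findNonZero(m)))])
    r=finder.landmark_of(c,"jar")[0]; print(ray(s,r["xy"],0))
E
```

```text
a [ 0.5113  0.0577 -0.2727] -15.624010823662367 0.4524091570110613 port [[0.5302 0.1252 0.05  ]] knob [[ 0.4925 -0.0097  0.05  ]]
b [ 0.5113  0.0594 -0.2787] -15.967538003120152 0.9601887787262626 port [[0.5305 0.1267 0.05  ]] knob [[ 0.492  -0.0079  0.05  ]]
ab [ 0.5112  0.0584 -0.2758] -15.802013933252455 1.3086797780184725 port [[0.5302 0.1258 0.05  ]] knob [[ 0.4921 -0.0089  0.05  ]]
zero mark world angle -87.02622149182525 -85.16071314807873
ptr -109.43818533978877 [ 0.491 -0.013  0.084] [ 0.486 -0.028  0.084]
ptr -115.40161349265689 [ 0.496 -0.002  0.072] [ 0.482 -0.033  0.072]
scene tray [0.503463   0.32633344 0.009     ] [[0.438, 0.382, 0.01], [0.54, 0.452, 0.01], [0.558, 0.276, 0.01], [0.463, 0.222, 0.01]]
[0.64367219 0.1756655  0.        ]
top tray [0.50018102 0.32519172 0.009     ] [[0.534, 0.403, 0.01], [0.556, 0.274, 0.01], [0.46, 0.254, 0.01], [0.439, 0.381, 0.01]]
[0.64170208 0.1748787  0.        ]
```

Call:
drive_tool(
  deltas="-1 -0.5 0 0 0 0 45; -1 -0.5 0 0 0 0 45; -1 -0.5 0 0 0 0 45",
)

```text
time: 1.8
tool_pos: [0.3067, 0.4062, 0.2057]
ee_rot: [-3.141, 0.002, 2.695]
wrist_force: [-0.5, 0.6, -0.4]
width: 0.0734
finger_force: 0.0
```

Call:
drive_tool(
  deltas="-1 -0.5 0 0 0 0 45; -1 -0.5 0 0 0 0 45; -1 -0.5 0 0 0 0 45",
)

```text
time: 2.1
tool_pos: [0.3756, 0.3183, 0.2056]
ee_rot: [-3.141, 0.001, 2.694]
wrist_force: [-0.7, 0.4, 0.1]
width: 0.0492
finger_force: 0.0
```

Call:
drive_tool(
  deltas="-1 -0.5 0 0 0 0 45; -1 -0.5 0 0 0 0 45; -1 -0.5 0 0 0 0 45",
)

```text
time: 2.4
tool_pos: [0.4444, 0.2306, 0.2053]
ee_rot: [-3.141, 0.001, 2.695]
wrist_force: [-0.6, 0.8, -0.6]
width: 0.0446
finger_force: 0.0
```

Call:
drive_tool(
  deltas="-1 -0.5 0.3 0 0 0 45; -1 -0.5 0.3 0 0 0 45; -1 -0.5 0.3 0 0 0.2 45; -1 -0.5 0.3 0 0 0.2 45",
)

```text
time: 2.8
tool_pos: [0.5118, 0.1443, 0.1738]
ee_rot: [-3.14, -0.002, 2.39]
wrist_force: [-0.8, 0.7, 0.8]
width: 0.0455
finger_force: 0.0
```

Call:
drive_tool(
  deltas="0 0 0.3 0 0 0.36 45; 0 0 0.3 0 0 0.36 45; 0 0 0.3 0 0 0.36 45; 0 0 0.3 0 0 0.36 45; 0 0 0.3 0 0 0.36 45",
)

```text
time: 3.3
tool_pos: [0.511, 0.1466, 0.1454]
ee_rot: [-3.141, -0.001, 1.835]
wrist_force: [-0.7, 0.1, -0.7]
width: 0.045
finger_force: 0.0
```

Call:
drive_tool(
  deltas="-0.25 0.13 0.45 0 0 0.01 45; -0.25 0.13 0.45 0 0 0.01 45; -0.25 0.13 0.45 0 0 0.01 45",
)

```text
time: 3.6
tool_pos: [0.5292, 0.1246, 0.099]
ee_rot: [-3.138, -0.002, 1.819]
wrist_force: [0.5, 1.0, -0.1]
width: 0.0449
finger_force: 0.0
```

```bash
python3 - <<'E'
from h import *
o=robot.get_obs(); print(o["tool_pos"],o["ee_rot"],o["joint_positions"])
a=snapshot("top");b=snapshot("scene")
f=lambda s,u,v:cv2.resize(s["img"][v:v+60,u:u+60],(400,400),interpolation=cv2.INTER_CUBIC)[:,:,::-1]
cv2.imwrite("pics/d1.png",np.hstack([f(a,215,175),f(b,240,160)]))
for n,s in(("top",a),("scene",b)):
    for r in finder.landmark_of(n,"plug"): print(n,r["confidence"],ray(s,r["xy"],.052).round(4))
E
```

```text
[0.52924611 0.124639   0.09904076] [-3.13781958e+00 -1.50877263e-03  1.81902493e+00] [ 1.26329174e-01  1.21474320e-01  1.54629586e+00  1.04328242e-03
  1.47775107e+00 -1.22001244e-01]
top 0.54 [0.3727 0.0718 0.052 ]
scene 0.79 [0.3727 0.1251 0.052 ]
scene 0.6 [0.3692 0.0492 0.052 ]
scene 0.45 [0.5279 0.1204 0.052 ]
```

View pics/d1.png

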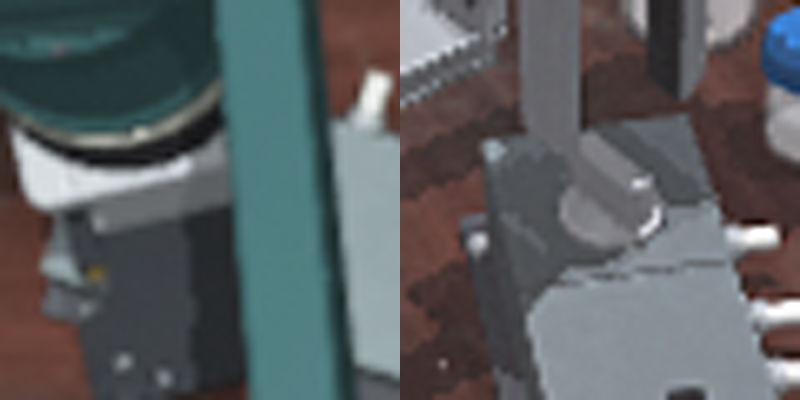

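The scene crop shows the wing at about (615,185), between the left finger at (570,130) and the right one at (680,80). I'll descend and grip.

Call:
drive_tool(
  deltas="-0.01 0.01 0.2 0 0 0 45; -0.01 0.01 0.37 0 0 0 45; -0.01 0.01 0.37 0 0 0 45; -0.01 0.01 0.37 0 0 0 45",
)

```text
time: 4.2
tool_pos: [0.532, 0.1238, 0.0646]
ee_rot: [3.14, -0.0, 1.818]
wrist_force: [-0.2, -0.6, 0.4]
width: 0.0449
finger_force: 0.0
```

Call:
drive_tool(
  deltas="0 0 0 0 0 0 0; 0 0 0 0 0 0 0; 0 0 0 0 0 0 0; 0 0 0 0 0 0 0; 0 0 0 0 0 0 0",
)

```text
time: 4.7
tool_pos: [0.5314, 0.1232, 0.0639]
ee_rot: [-3.141, 0.0, 1.818]
wrist_force: [-0.9, -0.2, 2.3]
width: 0.0118
finger_force: 29.9
```

Call:
drive_tool(
  deltas="0 0 0 0 0 -0.08 0; 0 0 0 0 0 -0.16 0; 0 0 0 0 0 -0.24 0; 0 0 0 0 0 -0.3 0; 0 0 0 0 0 -0.3 0",
)

```text
time: 5.2
tool_pos: [0.5324, 0.1238, 0.064]
ee_rot: [3.139, 0.001, 2.289]
wrist_force: [0.7, 1.0, 0.6]
width: 0.0118
finger_force: 29.9
```

```bash
python3 - <<'E'
from h import *
o=robot.get_obs(); print(o)
E
```

```text
{'time': 5.2, 'joint_positions': array([ 1.24239948e-01,  1.49046066e-01,  1.58794239e+00,  8.34835226e-04,
        1.40248078e+00, -5.93807841e-01]), 'qvel': array([-2.85091382e-04,  4.06717351e-04, -6.31730742e-05, -3.04346263e-03,
        1.56692349e-03,  6.69321924e-02]), 'joint_torque': array([ -0.45766342, -34.14598346, -27.25316226,  -0.30312203,
         0.52780151,  -0.39431079]), 'tool_pos': array([0.53243358, 0.12382247, 0.0639944 ]), 'ee_rot': array([3.13937211e+00, 5.05670848e-04, 2.28870458e+00]), 'wrist_force': array([0.69913335, 1.0498044 , 0.5849759 ]), 'wrist_torque': array([ 0.23849947, -0.20743817,  0.06222642]), 'finger_force': 29.909133911132812, 'width': 0.011758957076438177}
```

Call:
drive_tool(
  deltas="0 0 0 0 0 -0.08 0; 0 0 0 0 0 -0.16 0; 0 0 0 0 0 -0.24 0; 0 0 0 0 0 -0.32 0; 0 0 0 0 0 -0.37 0",
)

```text
time: 5.7
tool_pos: [0.5322, 0.1252, 0.0646]
ee_rot: [3.137, 0.001, 2.871]
wrist_force: [0.1, 4.4, 3.4]
width: 0.0121
finger_force: 30.0
```

Call:
drive_tool(
  deltas="0 0 0 0 0 0 0; 0 0 -0.03 0 0 0 0; 0 0 -0.06 0 0 0 0",
)

```text
time: 6.0
tool_pos: [0.5316, 0.1247, 0.0689]
ee_rot: [3.139, -0.001, 2.867]
wrist_force: [1.9, 5.3, -4.2]
width: 0.0115
finger_force: 30.0
```

```bash
python3 - <<'E'
from h import *
o=robot.get_obs(); print(o["tool_pos"],o["ee_rot"],o["wrist_force"],o["wrist_torque"],o["joint_positions"])
E
```

```text
[0.53162266 0.12474804 0.06887118] [ 3.13889976e+00 -7.10099622e-04  2.86732506e+00] [ 1.86139705  5.31435389 -4.22341037] [ 1.28742175 -0.45666333 -0.0650529 ] [ 0.12486747  0.14503017  1.58229177  0.00279148  1.41387908 -1.172096  ]
```

Call:
drive_tool(
  deltas="0 0.01 -0.05 0 0 0 0; 0 0.01 -0.1 0 0 0 0; 0 0.01 -0.15 0 0 0 0; 0 0.01 -0.15 0 0 0 0",
)

```text
time: 6.4
tool_pos: [0.5322, 0.1238, 0.0854]
ee_rot: [-3.141, 0.001, 2.869]
wrist_force: [-0.4, 0.6, 0.5]
width: 0.0115
finger_force: 30.0
```

Call:
drive_tool(
  deltas="0 0 -0.35 0 0 0 0; 0 0 -0.65 0 0 0 0; 0 0 -0.65 0 0 0 0",
)

```text
time: 6.7
tool_pos: [0.5348, 0.1235, 0.155]
ee_rot: [3.14, 0.01, 2.869]
wrist_force: [0.3, 0.6, -0.8]
width: 0.0118
finger_force: 30.0
```

Call:
drive_tool(
  deltas="0.21 0.46 0 0 0 0 0; 0.42 0.93 0 0 0 0 0; 0.42 0.93 0 0 0 0 0",
)

```text
time: 7.0
tool_pos: [0.5146, 0.2289, 0.1481]
ee_rot: [-3.141, -0.002, 2.875]
wrist_force: [0.7, 0.1, -0.4]
width: 0.0117
finger_force: 30.0
```

Call:
drive_tool(
  deltas="0.21 0.46 0 0 0 0 0; 0.42 0.93 0 0 0 0 0; 0.42 0.93 0 0 0 0 0; 0.42 0.93 0.3 0 0 0 0; 0.42 0.93 0.3 0 0 0 0",
)

```text
time: 7.5
tool_pos: [0.4984, 0.3234, 0.1142]
ee_rot: [-3.133, -0.006, 2.87]
wrist_force: [-0.3, -0.5, -2.3]
width: 0.0117
finger_force: 30.0
```

```bash
python3 - <<'E'
from h import *
o=robot.get_obs(); print(o["tool_pos"],o["ee_rot"],o["width"],o["finger_force"])
a=snapshot("top");b=snapshot("scene")
f=lambda s,u,v:cv2.resize(s["img"][v:v+100,u:u+100],(400,400),interpolation=cv2.INTER_CUBIC)[:,:,::-1]
cv2.imwrite("pics/e1.png",np.hstack([f(a,125,160),f(b,190,110)]))
E
```

```text
[0.49840786 0.32342944 0.11421137] [-3.13332543 -0.00620934  2.86982618] 0.011684073242115572 29.968667328357697
```

View pics/e1.png

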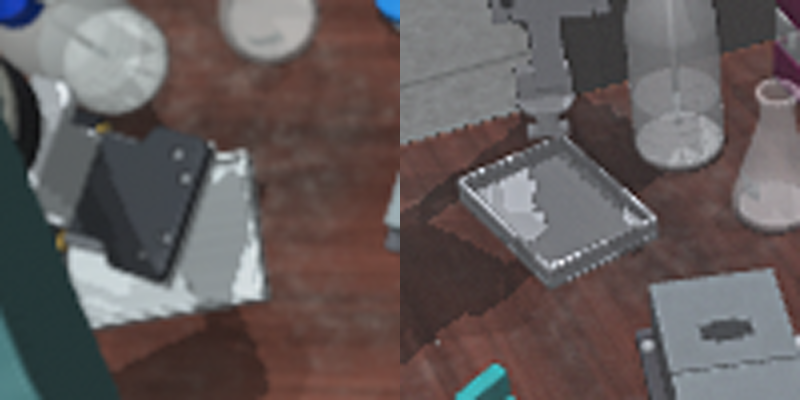

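The plug hangs above the tray, at (550,110) in the right half, and the port is empty. Before descending I'll check the clearance to the bottle.

```bash
python3 - <<'E'
from h import *
b=snapshot("scene")
for p in((258,147),(247,144),(271,146),(260,151)): print(ray(b,p,0).round(3), ray(b,p,.0).round(3))
E
```

```text
[0.606 0.364 0.   ] [0.606 0.364 0.   ]
[0.582 0.392 0.   ] [0.582 0.392 0.   ]
[0.643 0.351 0.   ] [0.643 0.351 0.   ]
[0.603 0.344 0.   ] [0.603 0.344 0.   ]
```

Call:
drive_tool(
  deltas="0 0 0.3 0 0 0 0; 0 0 0.55 0 0 0 0; 0 0 0.68 0 0 0 0; 0 0 0.68 0 0 0 0; 0 0 0.68 0 0 0 0",
)

```text
time: 8.15
tool_pos: [0.5018, 0.3261, 0.0529]
ee_rot: [3.14, 0.001, 2.87]
wrist_force: [0.6, -0.1, -0.6]
width: 0.0114
finger_force: 30.0
```

Call:
drive_tool(
  deltas="0 0 0.03 0 0 0 0; 0 0 0.06 0 0 0 0; 0 0 0.08 0 0 0 0; 0 0 0.08 0 0 0 0",
)

```text
time: 8.55
tool_pos: [0.5008, 0.326, 0.0434]
ee_rot: [-3.141, -0.0, 2.87]
wrist_force: [-0.2, 0.0, -1.3]
width: 0.0119
finger_force: 30.0
```

Call:
drive_tool(
  deltas="0 0 0.01 0 0 0 20; 0 0 0.01 0 0 0 32; 0 0 0.01 0 0 0 32; 0 0 0.01 0 0 0 32; 0 0 0.01 0 0 0 32",
)

```text
time: 9.05
tool_pos: [0.501, 0.3261, 0.0426]
ee_rot: [3.141, 0.0, 2.87]
wrist_force: [0.4, -0.1, 0.4]
width: 0.0321
finger_force: 0.0
```

Call:
drive_tool(
  deltas="0 0 -0.2 0 0 0 32; 0 0 -0.6 0 0 0 32; 0 0 -1 0 0 0 32; 0 0 -1 0 0 0 32",
)

```text
time: 9.45
tool_pos: [0.5044, 0.3279, 0.1504]
ee_rot: [3.132, 0.01, 2.87]
wrist_force: [0.9, 0.8, 0.9]
width: 0.0321
finger_force: 0.0
```

Call:
drive_tool(
  deltas="-0.2 -0.81 0 0 0 0 32; -0.2 -0.81 0 0 0 0 32",
)

```text
time: 9.65
tool_pos: [0.4981, 0.2414, 0.142]
ee_rot: [-3.141, 0.0, 2.871]
wrist_force: [-0.3, -0.5, -0.2]
width: 0.0318
finger_force: 0.0
```

Call:
drive_tool(
  deltas="-0.2 -0.81 0 0 0 0 32; -0.2 -0.81 0 0 0 0 32",
)

```text
time: 9.85
tool_pos: [0.4953, 0.1569, 0.1417]
ee_rot: [-3.14, -0.001, 2.869]
wrist_force: [0.4, 0.4, -0.1]
width: 0.032
finger_force: 0.0
```

Call:
drive_tool(
  deltas="-0.2 -0.81 0 0 0 0.1 32; -0.2 -0.81 0 0 0 0.1 32",
)

```text
time: 10.05
tool_pos: [0.4928, 0.0734, 0.1418]
ee_rot: [-3.141, -0.0, 2.709]
wrist_force: [0.9, 0.2, -0.2]
width: 0.032
finger_force: 0.0
```

```bash
python3 - <<'E'
from h import *
o=robot.get_obs(); print(o["tool_pos"],o["ee_rot"],o["width"],o["finger_force"])
b=snapshot("scene");a=snapshot("top")
f=lambda s,u,v,n:cv2.resize(s["img"][v:v+n,u:u+n],(400,400),interpolation=cv2.INTER_CUBIC)[:,:,::-1]
cv2.imwrite("pics/f1.png",np.hstack([f(a,130,180,80),f(b,190,120,80)]))
E
```

```text
[0.49278785 0.07339866 0.14180041] [-3.14062519e+00 -3.10525574e-04  2.70926755e+00] 0.03197799918237658 0.0
```

View pics/f1.png

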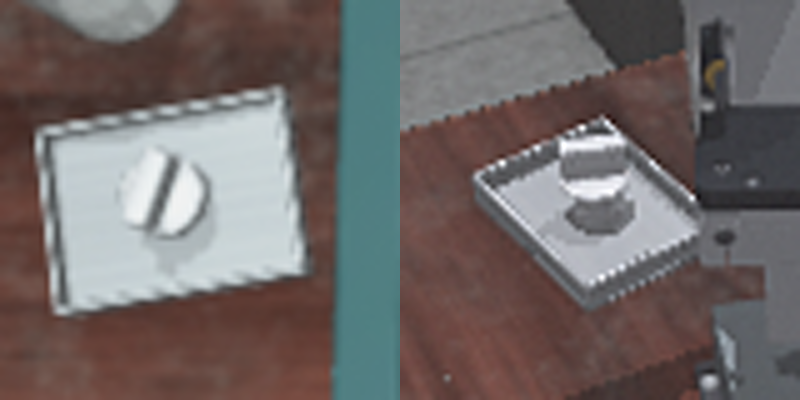

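The plug stands in the middle of the tray. Next I'll move to the knob.

Call:
drive_tool(
  deltas="-0.34 -0.75 0 0 0 0.09 32; -0.34 -0.75 0 0 0 0.18 32; -0.34 -0.75 0 0 0 0.27 32; -0.34 -0.75 0 0 0 0.36 32; -0.34 -0.75 0 0 0 0.45 32",
)

```text
time: 10.65
tool_pos: [0.4932, -0.0059, 0.1418]
ee_rot: [-3.141, -0.001, 2.0]
wrist_force: [-0.7, -0.0, -0.8]
width: 0.0317
finger_force: 0.0
```

Call:
drive_tool(
  deltas="0 0 0 0 0 0.09 32; 0 0 0.1 0 0 0.18 32; 0 0 0.2 0 0 0.27 32; 0 0 0.3 0 0 0.36 32; 0 0 0.3 0 0 0.45 32",
)

```text
time: 11.15
tool_pos: [0.492, -0.0052, 0.1101]
ee_rot: [-3.137, -0.0, 1.295]
wrist_force: [-0.5, 0.2, -0.3]
width: 0.0321
finger_force: 0.0
```

Call:
drive_tool(
  deltas="0 0 0 0 0 0.04 32; 0 0 0 0 0 0.04 32; 0 0 0 0 0 0.04 32",
)

```text
time: 11.45
tool_pos: [0.4932, -0.0058, 0.1122]
ee_rot: [-3.141, -0.0, 1.239]
wrist_force: [-0.5, 0.4, 0.7]
width: 0.0323
finger_force: 0.0
```

```bash
python3 - <<'E'
from h import *
o=robot.get_obs(); print(o["tool_pos"],o["ee_rot"],o["joint_positions"])
b=snapshot("scene");a=snapshot("top")
f=lambda s,u,v,n:cv2.resize(s["img"][v:v+n,u:u+n],(400,400),interpolation=cv2.INTER_CUBIC)[:,:,::-1]
cv2.imwrite("pics/g1.png",np.hstack([f(a,265,180,80),f(b,250,185,80)]))
E
```

```text
[ 0.49323326 -0.00581573  0.11216457] [-3.14112427e+00 -2.82459136e-04  1.23866631e+00] [-1.27054964e-01 -1.00526741e-03  1.64870385e+00  3.73013824e-04
  1.49429513e+00  2.05046406e-01]
```

View pics/g1.png

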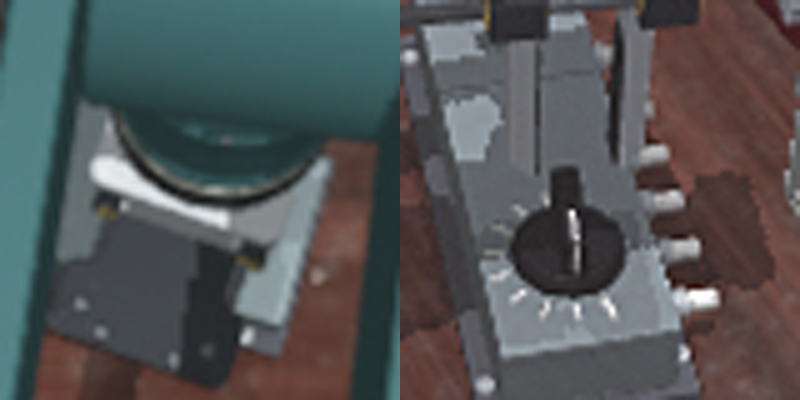

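The fingers straddle the knob bar; in the right half the bar is at (570,220) and the fingers at (520,130) and (630,110). The pointer sits one mark from the end stop. I'll descend and grip.

Call:
drive_tool(
  deltas="-0.03 0 0.25 0 0 0 32; -0.03 0 0.46 0 0 0 32; -0.03 0 0.46 0 0 0 32; -0.03 0 0.46 0 0 0 32",
)

```text
time: 11.95
tool_pos: [0.4922, -0.0092, 0.0666]
ee_rot: [-3.141, -0.0, 1.237]
wrist_force: [-0.1, -0.5, 0.3]
width: 0.0319
finger_force: 0.0
```

Call:
drive_tool(
  deltas="0 0 0 0 0 0 0; 0 0 0 0 0 0 0; 0 0 0 0 0 0 0; 0 0 0 0 0 0 0",
)

```text
time: 12.35
tool_pos: [0.4916, -0.0089, 0.0676]
ee_rot: [-3.14, -0.0, 1.236]
wrist_force: [-3.3, 0.4, 5.7]
width: 0.0119
finger_force: 29.9
```

```bash
cat > st.py <<'E'
from h import *
o=robot.get_obs(); print(o["time"],o["tool_pos"],np.degrees(o["ee_rot"][2]),o["wrist_force"],o["wrist_torque"],o["width"],o["joint_positions"][5])
E
python3 st.py
```

```text
12.35 [ 0.49157238 -0.00885316  0.06764707] 70.83309859936284 [-3.27633272  0.42398643  5.71382308] [ 0.19878199  0.94609532 -0.18575061] 0.01187711651788388 0.20046160872441388
```

Call:
drive_tool(
  deltas="0 0 0 0 0 -0.08 0; 0 0 0 0 0 -0.16 0; 0 0 0 0 0 -0.24 0; 0 0 0 0 0 -0.24 0",
)

```text
time: 12.75
tool_pos: [0.4919, -0.0089, 0.0676]
ee_rot: [-3.141, -0.001, 1.614]
wrist_force: [-3.7, 1.6, 6.5]
width: 0.0114
finger_force: 30.0
```

```bash
python3 st.py
```

```text
12.75 [ 0.49194764 -0.00892912  0.0676469 ] 92.46085608993279 [-3.6618009   1.55492493  6.52438061] [0.23978106 0.85232932 0.08057696] 0.011427156969369015 -0.17693773121093248
```

Call:
drive_tool(
  deltas="0 0 0 0 0 -0.03 0; 0 0 0 0 0 -0.06 0; 0 0 0 0 0 -0.06 0; 0 0 0 0 0 -0.06 0",
)

```text
time: 13.15
tool_pos: [0.492, -0.0089, 0.0676]
ee_rot: [-3.141, -0.001, 1.704]
wrist_force: [-5.6, 1.8, 5.9]
width: 0.0125
finger_force: 30.6
```

```bash
python3 st.py
```

```text
13.15 [ 0.49199291 -0.00892244  0.06762908] 97.62228426620696 [-5.60051352  1.76750949  5.92097215] [ 0.21353688  0.893102   -0.46862286] 0.012516616019824423 -0.2672687036875162
```

Call:
drive_tool(
  deltas="0 0 0 0 0 0.09 0; 0 0 0 0 0 0.18 0; 0 0 0 0 0 0.27 0; 0 0 0 0 0 0.36 0; 0 0 0 0 0 0.45 0",
)

```text
time: 13.65
tool_pos: [0.4914, -0.0087, 0.0676]
ee_rot: [-3.139, 0.0, 0.993]
wrist_force: [-5.4, 1.1, 6.7]
width: 0.012
finger_force: 30.0
```

Call:
drive_tool(
  deltas="0 0 0 0 0 0.09 0; 0 0 0 0 0 0.18 0; 0 0 0 0 0 0.27 0; 0 0 0 0 0 0.36 0; 0 0 0 0 0 0.45 0",
)

```text
time: 14.15
tool_pos: [0.491, -0.0082, 0.0676]
ee_rot: [-3.139, 0.002, 0.287]
wrist_force: [-6.0, 4.5, 7.2]
width: 0.0117
finger_force: 30.0
```

Call:
drive_tool(
  deltas="0 0 0 0 0 0.09 0; 0 0 0 0 0 0.18 0; 0 0 0 0 0 0.27 0; 0 0 0 0 0 0.36 0; 0 0 0 0 0 0.43 0",
)

```text
time: 14.65
tool_pos: [0.4911, -0.0076, 0.0677]
ee_rot: [-3.139, 0.004, -0.388]
wrist_force: [-5.7, 4.3, 7.8]
width: 0.0118
finger_force: 29.9
```

Call:
drive_tool(
  deltas="0 0 0 0 0 0.04 0; 0 0 0 0 0 0.04 0; 0 0 0 0 0 0.04 0",
)

```text
time: 14.95
tool_pos: [0.4911, -0.0075, 0.0676]
ee_rot: [-3.139, 0.004, -0.447]
wrist_force: [-6.6, 4.5, 6.8]
width: 0.0117
finger_force: 29.9
```

```bash
python3 st.py
```

```text
14.95 [ 0.49105016 -0.0075042   0.06761668] -25.601053847664414 [-6.60701393  4.46217665  6.76188596] [ 0.9652626   1.31415667 -0.11421946] 0.01170305234792926 1.88390470524764
```

Call:
drive_tool(
  deltas="0 0 0 0 0 0 20; 0 0 0 0 0 0 32; 0 0 0 0 0 0 32; 0 0 0 0 0 0 32",
)

```text
time: 15.35
tool_pos: [0.4924, -0.0095, 0.0663]
ee_rot: [3.142, -0.0, -0.445]
wrist_force: [0.3, 0.4, 0.3]
width: 0.0318
finger_force: 0.0
```

Call:
drive_tool(
  deltas="0 0 -0.2 0 0 0 32; 0 0 -0.6 0 0 0 32; 0 0 -1 0 0 0 32; 0 0 -1 0 0 0 32",
)

```text
time: 15.75
tool_pos: [0.4961, -0.0099, 0.1733]
ee_rot: [-3.138, -0.012, -0.445]
wrist_force: [-0.5, 0.6, -0.6]
width: 0.0325
finger_force: 0.0
```

Call:
drive_tool(
  deltas="-1 -1 -0.3 0 0 0 32; -1 -1 -0.3 0 0 0 32; -1 -1 -0.3 0 0 0 32; -1 -1 -0.3 0 0 0 32",
)

```text
time: 16.15
tool_pos: [0.444, 0.128, 0.1975]
ee_rot: [-3.139, -0.001, -0.438]
wrist_force: [0.2, -0.6, 0.4]
width: 0.0322
finger_force: 0.0
```

```bash
python3 - <<'E'
from h import *
o=robot.get_obs(); print(o["time"],o["tool_pos"],o["ee_rot"],o["joint_positions"])
b=snapshot("scene");a=snapshot("top")
f=lambda s,u,v,n:cv2.resize(s["img"][v:v+n,u:u+n],(400,400),interpolation=cv2.INTER_CUBIC)[:,:,::-1]
cv2.imwrite("pics/k1.png",np.vstack([np.hstack([f(a,265,180,70),f(b,250,185,70)])]))
for t,n in(("tape_roll","scene"),("heater_block","scene"),("jar","scene"),("plug","scene")): print(t,[np.round(r["xy"]) for r in finder.look_for(n,t)])
E
```

```text
16.15 [0.44399729 0.12797591 0.19749557] [-3.13859657e+00 -7.88333073e-04 -4.37938136e-01] [ 1.56268619e-01 -1.10754616e-01  1.58237860e+00  2.05078921e-03
  1.66763789e+00  2.16520257e+00]
tape_roll [array([306., 356.])]
heater_block [array([367., 359.])]
jar [array([301., 170.])]
plug [array([227., 155.]), array([211., 211.]), array([221., 236.])]
```

View pics/k1.png

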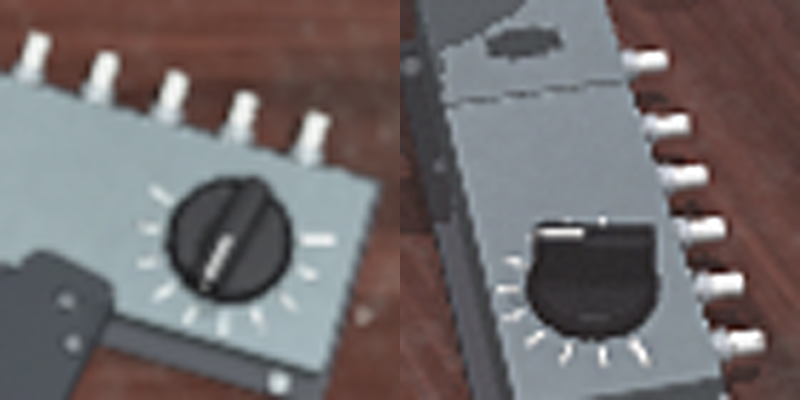

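The pointer at (205,288) lines up with the fifth mark at (187,315), measuring about 116–121° from the end stop. The plug is in the tray and the bystanders haven't moved, so I'll hand the job in.

```bash
python3 -c "
from bench import robot
print(robot.close_job())"
```

```text
the job is handed in; nothing more can be done
None
```

The job is handed in: the metal plug stands in the steel tray, and the knob went to its end stop and then five clicks clockwise, released with the pointer at the fifth mark. The tape roll, heater block and jar did not move, and the clock read about 16 s of the 64 s allowed.

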